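# Set a new coil spring to the mark in the proving stand

### The arm

A 6-joint arm with a two-finger parallel gripper is mounted at the origin on the work surface. World frame = base frame: x ahead of the robot, y to its left, z up, the work surface at z = 0. Lengths are in mm, angles in rad, forces in N, time in s.
With the tool pointing down it reaches from about 275 to 750 mm from the base axis. Payload 10.2 kg.
Tool frame: the origin (TCP) lies at the very end of the fingers, on their centre line; the grasp point (between the pads) lies 19 mm behind it; z points along the fingers, y is the direction in which the jaws open and shut (so a half turn about z gives the same grasp; the last joint's range is limited). The gripper opens to 85 mm and grips with 20 to 120 N. Pads are 22 mm wide; open, the fingers measure 114 mm over their backs; the gripper's body (76 mm by 85 mm) begins 54 mm behind the grasp point. The pads swing forward as they close: fully open they stand 13 mm farther back than shut.
Start: joints at [-1.386, 0.313, 1.498, -0, 1.331, -0.223], TCP at [208.198, -481.959, 231.294] pointing down, gripper open.
Joint ranges: [-2.94, 2.94], [-0.97, 2.17], [0.19, 2.56], [-1.23, 4.37], [0.02, 3.11], [-2.88, 2.88]. Speed limits (rad/s): [2.39, 2.39, 3.01, 3.14, 3.14, 3.14].

### API

Orientations are given as a unit quaternion [w, x, y, z].
In Python, from rig import arm, viewer, workorder gives the robot as it stands.
- The arm moves only by the tool step_arm, never from a script. Its argument "series" is a list of rows, each a list of 4 numbers: the shift along the tool's x, y, z in mm, then the turn about the tool's z in degrees. A call has 1 to 20 rows; each row shifts and turns the commanded pose from where the row before left it, along the tool's axes as they then stand; what a row does not reach is not made up. A row lasts 1/10 s, in which the tool goes at most 50 mm and 8.59 degrees, less where a joint would pass 70% of its speed; a pose out of reach is approached as far as the arm can. A call is refused whole if a number of a shift passes 50 or a number of a turn 8.59, either way. A call with a gripper value outside its range is refused whole. "claw" is the finger opening in mm, from 0 to 85.4, set as the call begins (left out, the last holds). The fingers move at their own pace and stop on an object; the grip force is fixed at half the most. Time passes only in rows, so rows that do not move let the fingers close. It gives the time, the measured TCP pose, the force and the opening at its end, in the units of the state.
- arm.get_state(): the state, without advancing time (a new reading comes with each control period).
- viewer.capture(name): name is "scene" or "top" or "wrist"; returns a dict with "frame" (480x640x3 uint8, red, green, blue), "camera_matrix" (3x3 intrinsics, pixels), "world_from_camera" (4x4, takes a point from camera to world coordinates). Camera axes: x right, y up, looking along -z (the intrinsics and any distortion apply to the point x, -y, -z); pixel columns grow to the right and rows downward; lengths in mm; the calibration is good to about 2 mm. A picture is of the moment at which its call begins. There is no depth.
- workorder.finish_job(): hands the job in, once; it reports no verdict.
The state is a dict: "time": time; "joint_pos": joint angles; "joint_velocities": joint speeds; "joint_efforts": joint torques, N m; "tcp_pos": TCP position; "tool_rot": TCP orientation; "force": force on the tool from outside, world axes, zero at the start; "ft_torque": the same for the moment, N m; "gripper_width": finger opening in mm.
Only numpy, scipy, OpenCV 4.12 (cv2) and the standard library are available. Lean on these libraries where they do the work, as an engineer would, in place of code of your own. Each camera call takes 0.05 s, during which the arm holds its last target. There are 200 camera calls.

### The job

Set the freshly tempered spring in the proving stand: with the fingertips press the round pad on the corner of the spring-backed plate down until the pointer is level (within a scale line) with the set index on the scale, keep it there for about a second without running well past it, then let the plate come all the way back up and move clear. Only press: do not lift the plate, shift the index or disturb the other things on the bench.

Things in the scene. Friction and masses are not known exactly. Their poses are not given: they have to be found in the camera images.
- stand: Spring proving stand, dark steel, bolted to the bench. Origin: on the bench, under the stand; x axis from the hinge towards the plate's free edge, y to the left of that, z up. Base 12 mm thick, x from -112 to 102, y from -82 to 122 mm. The coil spring being set (36 mm wide, 6 turns) stands in a cup at x = 50, y = 25 mm, under the plate's free corner.
- hinge (a point): Middle of the hinge pin, at stand x = -75, y = 0, height 90 mm; the pin runs along the stand's y between two lugs (at y = +-64 mm, 107 mm high). The bare steel plate on it is 8 mm thick, stand x from -75 to 76, y from -55 to 55 mm, level at rest with its upper face 94 mm above the bench.
- pad (a point): Centre of the flat top of the round dark steel press pad, 34 mm across (flat top 26 mm across), 6 mm high, fixed on top of the plate's free corner over the spring. This point is 100 mm above the bench at rest. It is at stand x = 50, y = 25, 125 mm from the hinge axis, and tilts with the plate.
- plate (a joint): Angle of the hinged plate in rad: about 0 at rest (level), growing as the free corner goes down, hard stop at 0.30; negative when lifted. The spring resists with 8 N m per rad, at the pad about 0.5 N per mm (5 to 13 N at the index), and brings the plate back level when let go.
- scale_top (a point): Middle of the top edge of the scale, an upright aluminium plate 4 mm thick, 38 mm wide, 106 mm high, at stand x = 79, y from 66 to 104 mm, with a line every 5 mm on the face that looks along the stand's +x.
- pointer (a point): Tip of the pointer, a 6 mm dark steel bar with an arrow head on the plate's free edge that points along the stand's +y in front of the scale; at rest at stand x = 88, y = 85, height 90 mm. It is 163 mm from the hinge axis and moves with the plate, about 1.3 mm down for each mm at the pad.
- mark (a point): Tip of the set index: a dark steel clip, 20 mm tall, clamped with a thumb screw on the +y edge of the scale, its nose pointing along the stand's -y at the pointer's tip. It is 14 to 32 mm lower than the pointer at rest. The pointer is at the index when both tips are at one height; they pass 5 mm apart without touching.
- spare_spring: Another coil spring of bare steel standing on end on the bench, 36 mm across, 65 mm high. Origin: centre of its underside.
- bending_fork: Bending fork: dark steel bar 40 by 95 by 12 mm with two square posts (19 mm, 71 mm high overall). Origin: centre of its underside.
- tin: Closed dark steel tin, 68 mm across, 100 mm high. Origin: centre of its underside.
- hammer: Smith's hammer lying on the bench, 300 mm long, wooden handle. Origin: underside, about mid length; x runs from the handle to the head.

How it is judged (in metres and radians):
On the way, in this order (a step that is already met when the one before it is completed fails the run):
1. the fingers on the pad hold the pointer level with the index (z of pointer in the frame of mark between -0.005 and 0.005 m and contact force between the fingers and plate_c0 above 1 N), for 0.8 s.
2. the plate is let back up to rest (value of joint plate below 0.02 rad and contact force between each of the arm, the fingers and stand below 0.1 N), for 0.2 s.
At the end, for the whole second after the job is handed in: After the pointer was held within 5 mm of the index's height for 0.8 s by the fingers on the pad, the plate is back at rest (within 0.02 rad of level, still), the index within 4 mm of its first place, and the spare spring, bending fork, tin and hammer each within 20 mm of theirs (value of joint plate between -0.02 and 0.02 rad and velocity of joint plate below 0.05 rad/s and distance of mark from where it was at the start of the episode below 0.004 m and distance of each of spare_spring, bending_fork, tin, hammer from where it was at the start of the episode below 0.02 m); the robot touches nothing.
It fails at once if the pointer is driven more than 12 mm below the index (z of pointer in the frame of mark below -0.012 m).
It fails at once if the plate is lifted off its rest by more than 0.04 rad (value of joint plate below -0.04 rad).
It fails at once if the index is shifted by more than 4 mm (distance of mark from where it was at the start of the episode above 0.004 m).
It fails at once if the spare spring, fork, tin or hammer is moved by more than 20 mm (distance of any of spare_spring, bending_fork, tin, hammer from where it was at the start of the episode above 0.02 m).
It also fails if it takes over 40 s, if anything falls off the work surface, if the arm or the gripper's body presses on something with over 40 N, if the wrist force passes 120 N, or if a joint passes its speed limit or range.

## Working session

There is one attempt and no reset: what is moved stays moved. The work goes in short steps, Python scripts to look and compute and a tool call to move; the robot and the scene stay as the last step left them, time stands still between calls to the robot, and variables do not carry over. Pictures are saved under pics/ and viewed, about 8 in all and at most 12, crops included, and the job is handed in when it is done.

Besides the shell and the picture viewer there is one more tool, called after ">>>" as name(argument=value, ...), one argument or row to a line, values as JSON. step_arm: Moves the arm, as the interface text tells. Its arguments: {"type":"object","properties":{"series":{"type":"array"},"claw":{"type":"number"}},"required":["series"]}

```bash
mkdir -p pics; cat > h.py <<'E'
import numpy as np, cv2, pickle
from rig import arm, viewer, workorder
def snap(n,f):
    c=viewer.capture(n); cv2.imwrite(f'pics/{f}.png',c['frame'][:,:,::-1]); pickle.dump(c,open(f'pics/{f}.pkl','wb')); return c
def proj(c,P):
    P=np.atleast_2d(P); T=np.linalg.inv(c['world_from_camera']); p=P@T[:3,:3].T+T[:3,3]; p=p*[1,-1,-1]
    q=p@np.array(c['camera_matrix']).T; return q[:,:2]/q[:,2:]
def ray(c,u,v):
    d=np.linalg.inv(c['camera_matrix'])@[u,v,1]; T=np.array(c['world_from_camera']); return T[:3,3],T[:3,:3]@(d*[1,-1,-1])
def atz(c,u,v,z):
    o,d=ray(c,u,v); return o+d*(z-o[2])/d[2]
E
python3 - <<'E'
from h import *
for n in('scene','top','wrist'):
    c=snap(n,n+'0'); print(n,c.keys(),np.round(c['camera_matrix'],1).tolist(),np.round(c['world_from_camera'],3).tolist())
print(arm.get_state())
a=cv2.imread('pics/scene0.png');b=cv2.imread('pics/top0.png')
E
```

```text
scene dict_keys(['frame', 'camera_matrix', 'world_from_camera']) [[621.4, 0.0, 311.4], [0.0, 621.4, 241.1], [0.0, 0.0, 1.0]] [[0.759, -0.454, 0.467, 1144.965], [0.651, 0.541, -0.532, -675.992], [-0.011, 0.707, 0.707, 1024.519], [0.0, 0.0, 0.0, 1.0]]
top dict_keys(['frame', 'camera_matrix', 'world_from_camera']) [[609.8, 0.0, 317.5], [0.0, 609.8, 232.3], [0.0, 0.0, 1.0]] [[0.011, 0.986, -0.169, 341.553], [-1.0, 0.014, 0.019, 59.25], [0.022, 0.169, 0.985, 1189.795], [0.0, 0.0, 0.0, 1.0]]
wrist dict_keys(['frame', 'camera_matrix', 'world_from_camera']) [[347.2, 0.0, 312.8], [0.0, 347.2, 237.6], [0.0, 0.0, 1.0]] [[0.398, 0.877, 0.271, 277.582], [-0.918, 0.38, 0.116, -452.991], [-0.001, -0.295, 0.956, 374.002], [0.0, 0.0, 0.0, 1.0]]
{'time': 0.15, 'joint_pos': array([-1.38636898e+00,  3.13327666e-01,  1.49824152e+00, -2.31222895e-06,
        1.33099303e+00, -2.23424481e-01]), 'joint_velocities': array([-0.00074059, -0.00030468, -0.00385804, -0.00184541,  0.00065508,
       -0.00039714]), 'joint_efforts': array([ 2.05904202e-03, -4.12368143e+01, -2.59797317e+01, -1.18895837e-04,
        3.23208500e-03,  4.56964915e-05]), 'tcp_pos': array([ 208.176819  , -481.76063896,  230.87129239]), 'tool_rot': array([-4.84711720e-04,  9.79278898e-01,  2.02515692e-01,  8.32926990e-06]), 'force': array([0.27970958, 0.25670384, 0.12838702]), 'ft_torque': array([-0.03758947, -0.02810282,  0.00165725]), 'gripper_width': 85.18624479910495}
```

View pics/scene0.png

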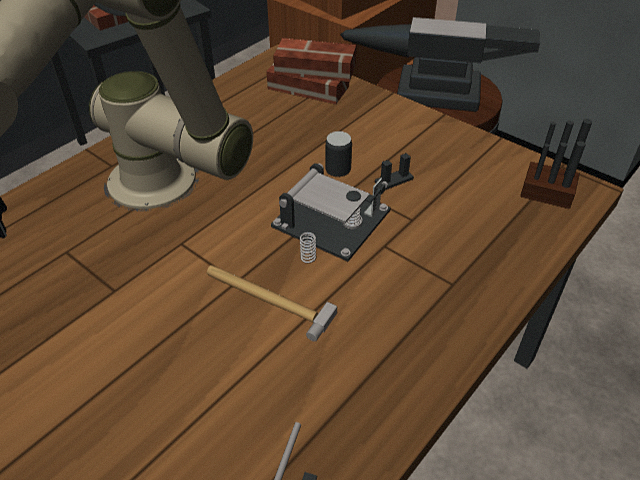

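View pics/top0.png

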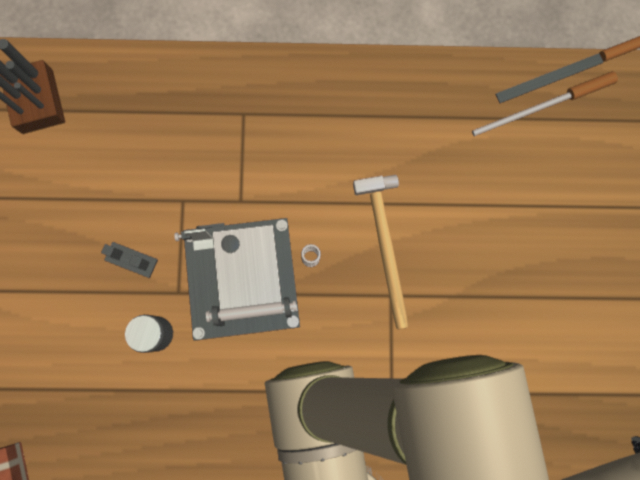

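Scene view: the plate is seen from its free edge side, with the pad at about (353,196) and the scale and index at about (378,190). Top view: pad at (230,244), hinge along y≈312, stand x roughly world +x. I'll enlarge both.

```bash
python3 - <<'E'
from h import *
a=cv2.imread('pics/scene0.png')[160:240,320:420];b=cv2.imread('pics/top0.png')[210:350,165:315]
cv2.imwrite('pics/sc.png',cv2.resize(a,None,fx=7.5,fy=7.5,interpolation=cv2.INTER_CUBIC))
cv2.imwrite('pics/tc.png',cv2.resize(b,None,fx=4,fy=4,interpolation=cv2.INTER_CUBIC))
E
```

```text
(no output)
```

View pics/sc.png

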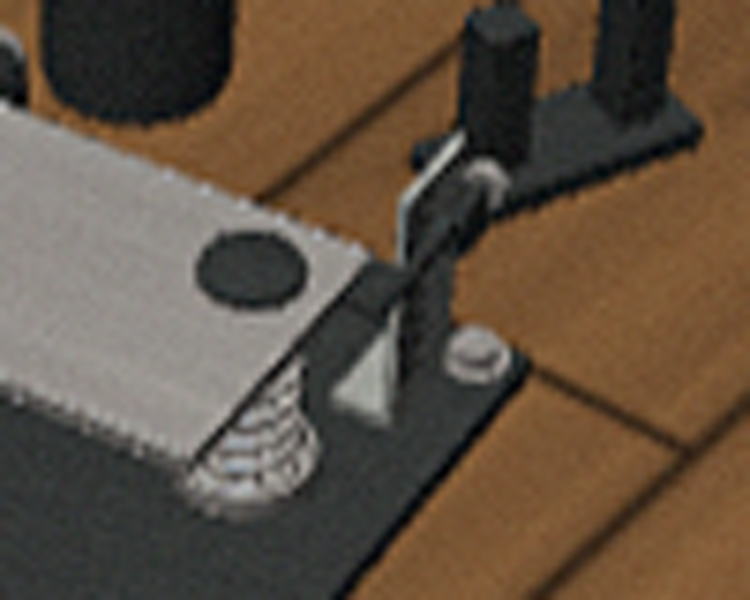

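View pics/tc.png

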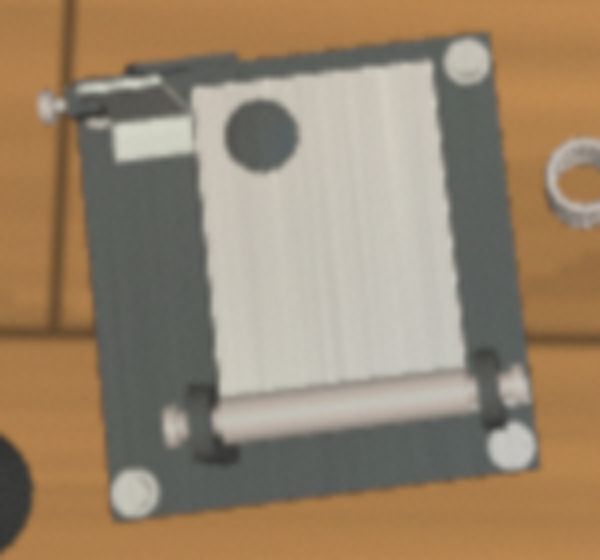

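```bash
cat > stand.py <<'E'
from h import *
from scipy.optimize import least_squares
c=pickle.load(open('pics/top0.pkl','rb'));s=pickle.load(open('pics/scene0.pkl','rb'))
L=np.array([[102,-82,12],[-112,-82,12],[-112,122,12],[50,25,100],[76,-55,94.]])
px=np.array([[490,33],[540,468],[113,520],[262,135],[432,62]])/4+[165,210]
sp=np.array([251,270])/7.5+[320,160]
def W(p,P):
    P=np.atleast_2d(P);k,q=np.cos(p[2]),np.sin(p[2]); return np.c_[p[0]+k*P[:,0]-q*P[:,1],p[1]+q*P[:,0]+k*P[:,1],P[:,2]]
f=lambda p:np.r_[(proj(c,W(p,L))-px).ravel(),(proj(s,W(p,L[3]))-sp).ravel()]
r=least_squares(f,[400,100,0.1]);p=r.x
if __name__=='__main__':
    print(p,np.round(r.fun,1)); 
    for n,P in dict(pad=[50,25,100],ptr=[88,85,90],scaletop=[79,85,106]).items(): w=W(p,P);print(n,w.round(1),proj(s,w).round(1),proj(c,w).round(1))
    print('spare',atz(c,311,256,32),'tin',atz(c,149,333,100),'pad t/s',atz(c,*px[3],100),atz(s,*sp,100))
    S=arm.get_state(); from scipy.spatial.transform import Rotation as R
    q=S['tool_rot'];print(S['tcp_pos'],R.from_quat(np.r_[q[1:],q[0]]).as_matrix().round(3))
    w=viewer.capture('wrist');T=np.array(w['world_from_camera']);M=R.from_quat(np.r_[q[1:],q[0]]).as_matrix()
    print('cam in tool',(M.T@(T[:3,3]-S['tcp_pos'])).round(1),(M.T@T[:3,:3]).round(3))
E
python3 stand.py
```

```text
[4.60282811e+02 1.63275767e+02 1.28659034e-01] [ 0.2 -0.4 -0.   0.2 -0.3 -0.  -0.  -0.6  0.3 -0.8 -1.5 -2. ]
pad [[506.7 194.5 100. ]] [[352. 194.]] [[230.5 243.2]]
ptr [[536.6 258.9  90. ]] [[379.2 188.8]] [[196.3 227.3]]
scaletop [[527.7 257.7 106. ]] [[376.2 182.1]] [[195.2 230.6]]
spare [494.25726632  48.41836425  32.        ] tin [345.41961827 331.4045874  100.        ] pad t/s [505.5971688  194.39747254 100.        ] [513.45258772 191.20911865 100.        ]
[ 208.176819   -481.76063896  230.87129239] [[ 0.918  0.397 -0.   ]
 [ 0.397 -0.918  0.001]
 [ 0.    -0.001 -1.   ]]
cam in tool [  75.2    1.  -143.2] [[ 0.001  0.955  0.295]
 [ 1.    -0.001 -0.   ]
 [ 0.     0.295 -0.955]]
```

```bash
cat > go.py <<'E'
from stand import *
from scipy.spatial.transform import Rotation as R
import sys
def goto(P,n,yawoff=0):
    S=arm.get_state();q=S['tool_rot'];M=R.from_quat(np.r_[q[1:],q[0]]).as_matrix()
    yaw=np.arctan2(M[1,0],M[0,0]);turn=np.degrees(yaw-p[2]-yawoff)
    k,s_=np.cos(p[2]+yawoff),np.sin(p[2]+yawoff);M2=np.array([[k,s_,0],[s_,-k,0],[0,0,-1]])
    d=M2.T@(W(p,P)[0]-S['tcp_pos']); print('t',S['time'],'F',S['force'].round(1),'turn',turn.round(2),'after-turn shift',d.round(1),'per row',(d/n).round(2))
if __name__=='__main__': a=list(map(float,sys.argv[1:])); goto(a[:3],a[3])
E
python3 go.py 140 75 230 20
```

```text
t 0.2 F [-0.8 -0.9  0.3] turn 15.99 after-turn shift [ 472.8 -682.4    1. ] per row [ 23.64 -34.12   0.05]
```

>>> step_arm(
  series=[
    [0, 0, 0, 8],
    [0, 0, 0, 8],
    [24, -34, 0, 0],
    [24, -34, 0, 0],
    [24, -34, 0, 0],
    [24, -34, 0, 0],
    [24, -34, 0, 0],
    [24, -34, 0, 0],
    [24, -34, 0, 0],
    [24, -34, 0, 0],
    [24, -34, 0, 0],
    [24, -34, 0, 0],
    [24, -34, 0, 0],
    [24, -34, 0, 0],
    [24, -34, 0, 0],
    [24, -34, 0, 0],
    [24, -34, 0, 0],
    [24, -34, 0, 0],
    [24, -34, 0, 0],
    [24, -34, 0, 0],
  ],
  claw=0,
)

```text
time: 2.2
tcp_pos: [558.6, 182.1, 231.1]
tool_rot: [0.0, 0.998, 0.064, -0.0]
force: [0.4, -0.3, 0.3]
gripper_width: -0.2
```

```bash
python3 go.py 140 75 70 8
```

```text
t 2.2 F [ 0.4 -0.3  0.3] turn 0.0 after-turn shift [ 40.  -69.  161.1] per row [ 5.01 -8.62 20.14]
```

>>> step_arm(
  series=[
    [10, -17, 0, 0],
    [10, -17, 0, 0],
    [10, -17, 10, 0],
    [10, -18, 20, 0],
    [0, 0, 30, 0],
    [0, 0, 30, 0],
    [0, 0, 10, 0],
    [0, 0, 0, 0],
    [0, 0, 0, 0],
  ],
)

```text
time: 3.1
tcp_pos: [589.7, 254.0, 132.9]
tool_rot: [-0.0, 0.998, 0.064, 0.001]
force: [0.0, -0.1, 1.0]
gripper_width: 0.0
```

```bash
python3 - <<'E'
from stand import *
c=snap('wrist','w1')
for P in ([88,85,90],[79,85,106],[88,85,60],[50,25,100]): print(P,proj(c,W(p,P)).round(0))
cv2.imwrite('pics/w1b.png',c['frame'][:,:,::-1])
E
```

```text
[88, 85, 90] [[292. 345.]]
[79, 85, 106] [[291. 375.]]
[88, 85, 60] [[295. 320.]]
[50, 25, 100] [[388. 408.]]
```

View pics/w1.png

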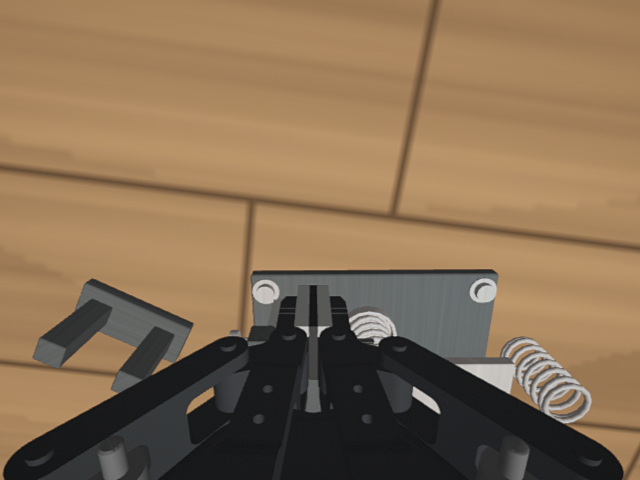

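The gripper hides the index at about (290,340), so I'm shifting 110 mm sideways to look past the fingers.

>>> step_arm(
  series=[
    [0, 20, 0, 0],
    [0, 30, 0, 0],
    [0, 30, 0, 0],
    [0, 30, 0, 0],
    [0, 0, 0, 0],
    [0, 0, 0, 0],
  ],
)

```text
time: 3.75
tcp_pos: [603.7, 144.6, 132.6]
tool_rot: [-0.0, 0.998, 0.064, 0.001]
force: [0.1, -0.1, 1.1]
gripper_width: 0.1
```

```bash
python3 - <<'E'
from stand import *
c=snap('wrist','w2')
for P in ([88,85,90],[79,85,106],[88,85,60],[50,25,100]): print(P,proj(c,W(p,P)).round(0))
u,v=proj(c,W(p,[88,85,75]))[0].astype(int);x0=max(u-80,0);y0=max(v-70,0)
print(x0,y0);cv2.imwrite('pics/w2b.png',cv2.resize(c['frame'][y0:y0+120,x0:x0+160,::-1],None,fx=5,fy=5,interpolation=cv2.INTER_CUBIC))
E
```

```text
[88, 85, 90] [[114. 346.]]
[79, 85, 106] [[102. 375.]]
[88, 85, 60] [[138. 320.]]
[50, 25, 100] [[212. 408.]]
46 262
```

View pics/w2b.png

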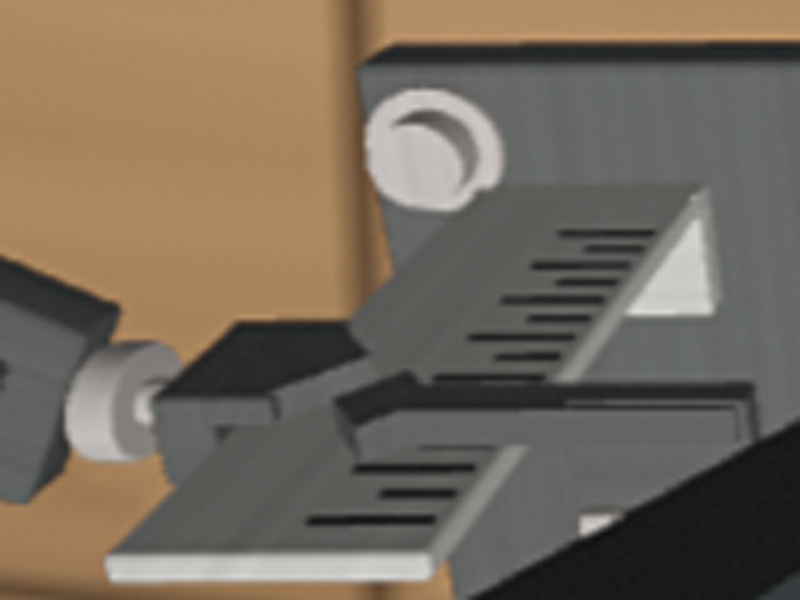

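The crop shows the pointer's arrow tip at about (335,405), which is wrist pixel (113,343) and matches the prediction. The clip with its thumb screw is to the left, and its nose tip is at about (370,352), wrist pixel (120,332.4). I'll solve for its height using y=90.

```bash
python3 - <<'E'
from stand import *
c=pickle.load(open('pics/w2.pkl','rb'))
def aty(u,v,y):
    o,d=ray(c,46+u/5,262+v/5);k,s_=np.cos(p[2]),np.sin(p[2]);Rm=np.array([[k,s_,0],[-s_,k,0],[0,0,1]]);o=Rm@(o-[p[0],p[1],0]);d=Rm@d
    return (o+d*(y-o[1])/d[1]).round(1)
def atx(u,v,x):
    o,d=ray(c,46+u/5,262+v/5);k,s_=np.cos(p[2]),np.sin(p[2]);Rm=np.array([[k,s_,0],[-s_,k,0],[0,0,1]]);o=Rm@(o-[p[0],p[1],0]);d=Rm@d
    return (o+d*(x-o[0])/d[0]).round(1)
print('ptr y85',aty(335,405,85),'x91',atx(335,405,91))
for q in((370,350),(367,353),(380,372)): print('nose',q,aty(*q,90),atx(*q,91))
print('clip top corner',atx(270,395,91),atx(155,395,91),'bottom',atx(240,323,91))
print('scale topR',atx(430,560,81),'scale line top',atx(435,520,81))
cv2.imwrite('pics/w2c.png',cv2.resize(c['frame'][310:365,70:145,::-1],None,fx=10,fy=10,interpolation=cv2.INTER_CUBIC))
E
```

```text
ptr y85 [90.3 85.  90.8] x91 [91.  84.4 91.8]
nose (370, 350) [87.5 90.  74.1] [91.  86.5 79.6]
nose (367, 353) [87.6 90.  74.9] [91.  86.5 80.3]
nose (380, 372) [83.4 90.  72.9] [91.  82.6 84.6]
clip top corner [91.  93.6 89.7] [ 91.  107.8  89.7] bottom [ 91.  107.2  73.1]
scale topR [ 81.   66.4 107.6] scale line top [ 81.   69.3 100.4]
```

View pics/w2c.png

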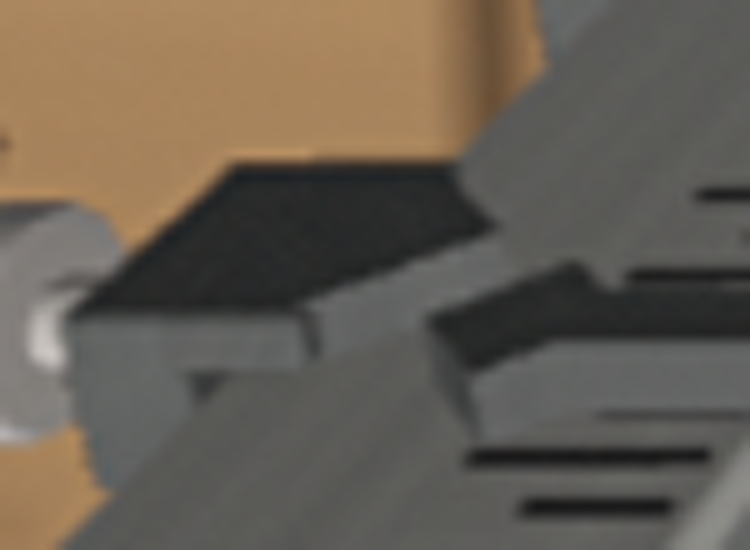

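```bash
python3 go.py 50 25 131 10
```

```text
t 3.8 F [ 0.   0.3 -0.5] turn -0.01 after-turn shift [-89.7 -61.2   1.4] per row [-8.97 -6.12  0.14]
```

In the enlarged crop the nose front tip is at (497,228), wrist pixel (119.7,332.8), and the pointer's front apex is at (430,320). I'll take one lower view to triangulate the height.

>>> step_arm(
  series=[
    [0, 0, 20, 0],
    [0, 0, 20, 0],
    [0, 0, 0, 0],
    [0, 0, 0, 0],
    [0, 0, 0, 0],
  ],
)

```text
time: 4.3
tcp_pos: [603.7, 145.3, 92.7]
tool_rot: [-0.0, 0.998, 0.065, 0.001]
force: [0.3, 0.7, -0.5]
gripper_width: 0.0
```

```bash
python3 - <<'E'
from stand import *
c=snap('wrist','w3')
q=proj(c,W(p,[[88,85,90],[88,90,74]]));print(q.round(0))
u,v=q.mean(0).astype(int);x0=max(u-40,0);y0=v-28
print(x0,y0);cv2.imwrite('pics/w3b.png',cv2.resize(c['frame'][y0:y0+57,x0:x0+80,::-1],None,fx=10,fy=10,interpolation=cv2.INTER_CUBIC))
E
```

```text
[[ 73. 392.]
 [ 83. 371.]]
37 353
```

View pics/w3b.png

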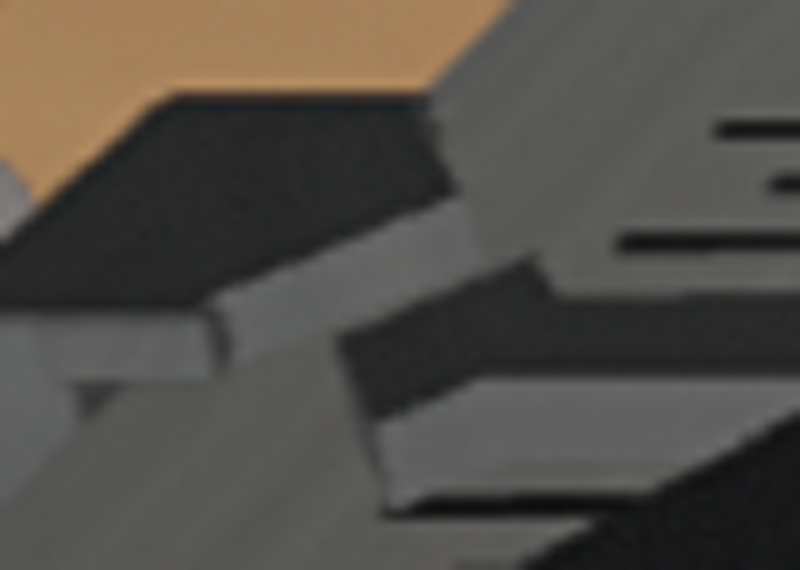

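```bash
python3 - <<'E'
from stand import *
C=[pickle.load(open(f'pics/w{i}.pkl','rb')) for i in(2,3)]
k,s_=np.cos(p[2]),np.sin(p[2]);Rm=np.array([[k,s_,0],[-s_,k,0],[0,0,1]])
for n,a in dict(ptr=[(113,342),(70.7,387)],nose=[(119.7,332.8),(82.7,372.5)]).items():
    f=lambda X:np.concatenate([proj(c,W(p,X))[0]-q for c,q in zip(C,a)])
    r=least_squares(f,[88,85,80]);print(n,r.x.round(1),r.fun.round(2))
    for y in ([85] if n=='ptr' else [89,90,91]):
        r=least_squares(lambda X:f([X[0],y,X[1]]),[88,80]);print('  y',y,r.x.round(1),r.fun.round(2))
    r=least_squares(lambda X:f([91,*X]),[88,80]);print('  x91',r.x.round(1),r.fun.round(2))
E
python3 go.py 50 25 131 10
```

```text
ptr [90.2 86.  89.3] [-0.2  -0.18  0.16  0.15]
  y 85 [91.1 90.6] [ 0.   -0.37  0.05  0.3 ]
  x91 [85.2 90.3] [-0.05 -0.36  0.04  0.25]
nose [86.4 90.9 73.3] [ 0.02  0.01 -0.01 -0.01]
  y 89 [88.2 75.8] [ 0.34 -0.29 -0.19  0.24]
  y 90 [87.2 74.4] [ 0.16 -0.12 -0.1   0.1 ]
  y 91 [86.2 73.1] [-0.01  0.04  0.   -0.03]
  x91 [86.3 79.5] [ 0.72 -0.87 -0.6   0.5 ]
t 4.35 F [ 0.1 -0.4 -0.1] turn 0.02 after-turn shift [-89.9 -61.3 -38.3] per row [-8.99 -6.13 -3.83]
```

Pointer z≈90 and nose z≈74, so the index is about 16 mm below the pointer (inside the 14–32 range). That needs θ≈0.098 and a TCP height of about 88.5 when pressed. Next I go above the pad.

>>> step_arm(
  series=[
    [0, 0, -20, 0],
    [0, 0, -25, 0],
    [-15, -10, 0, 0],
    [-20, -15, 0, 0],
    [-25, -16, 0, 0],
    [-20, -13, 0, 0],
    [-10, -7, 0, 0],
    [0, 0, 15, 0],
    [0, 0, 10, 0],
    [0, 0, 5, 0],
    [0, 0, 0, 0],
    [0, 0, 0, 0],
  ],
)

```text
time: 5.55
tcp_pos: [506.5, 193.7, 106.6]
tool_rot: [-0.0, 0.998, 0.064, 0.0]
force: [0.2, -0.5, 0.4]
gripper_width: -0.2
```

```bash
python3 - <<'E'
from h import *
a=snap('top','t4')['frame'][200:300,180:300,::-1];b=snap('scene','s4')['frame'][130:230,310:430,::-1]
cv2.imwrite('pics/m4.png',np.hstack([cv2.resize(x,(400,333),interpolation=cv2.INTER_CUBIC) for x in(a,b)]))
E
python3 go.py 50 25 88.5 1
```

```text
t 5.65 F [-0.3  0.2 -0.4] turn -0.02 after-turn shift [ 0.3 -0.7 18.2] per row [ 0.33 -0.71 18.23]
```

View pics/m4.png

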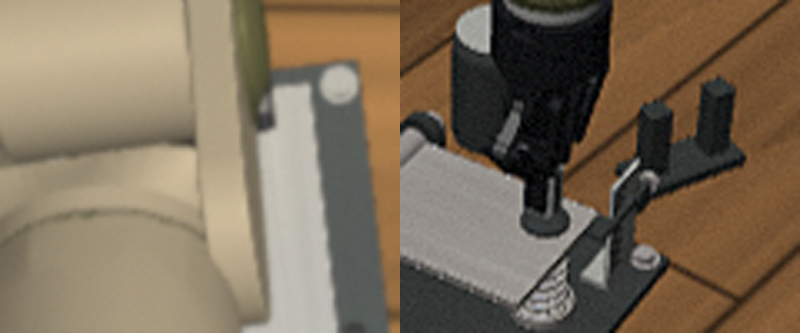

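The scene crop shows the shut fingertips centred just above the pad at (545,215), with nothing else near them. Pressing gently now.

>>> step_arm(
  series=[
    [0, 0, 4, 0],
    [0, 0, 3, 0],
    [0, 0, 2, 0],
    [0, 0, 1, 0],
    [0, 0, 0, 0],
    [0, 0, 0, 0],
  ],
)

```text
time: 6.25
tcp_pos: [506.1, 193.8, 96.4]
tool_rot: [0.0, 0.998, 0.064, 0.0]
force: [0.2, -0.5, 1.8]
gripper_width: 0.1
```

>>> step_arm(
  series=[
    [0, 0, 2, 0],
    [0, 0, 2, 0],
    [0, 0, 2, 0],
    [0, 0, 1, 0],
    [0, 0, 1, 0],
    [0, 0, 0, 0],
    [0, 0, 0, 0],
    [0, 0, 0, 0],
  ],
)

```text
time: 7.05
tcp_pos: [506.3, 193.8, 88.6]
tool_rot: [-0.0, 0.998, 0.064, 0.0]
force: [0.2, -0.5, 6.4]
gripper_width: 0.0
```

```bash
python3 - <<'E'
from stand import *
b=snap('scene','s5'); w=snap('wrist','w5')
print('ptr at idx',proj(w,W(p,[[91,85,74],[87,90,74]])).round(0), proj(b,W(p,[[91,85,74],[87,90,74]])).round(1),arm.get_state()['tcp_pos'],arm.get_state()['force'])
A=cv2.resize(b['frame'][165:225,350:410,::-1],(400,400),interpolation=cv2.INTER_CUBIC)
u,v=proj(w,W(p,[88,87,74]))[0].astype(int);x0=max(u-40,0);y0=min(max(v-40,0),400);print(x0,y0)
B=cv2.resize(w['frame'][y0:y0+80,x0:x0+80,::-1],(400,400),interpolation=cv2.INTER_CUBIC)
cv2.imwrite('pics/m5.png',np.hstack([A,B]))
E
```

```text
ptr at idx [[180. 207.]
 [170. 215.]] [[379.8 194.5]
 [379.4 192.7]] [506.31516656 193.80708185  88.62639623] [ 0.95184596 -0.4386681   5.35321969]
136 173
```

View pics/m5.png

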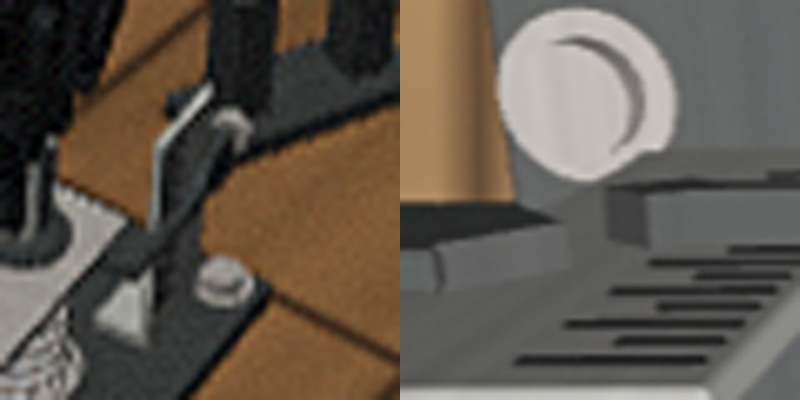

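Good view: in the right half the nose front tip is at about (565,220) and the pointer apex at about (610,187). I'll compute both heights.

```bash
python3 - <<'E'
from stand import *
w=pickle.load(open('pics/w5.pkl','rb'))
f=lambda q,X:proj(w,W(p,X))[0]-[136+(q[0]-400)/5,173+q[1]/5]
for n,q,y,xs in(('ptr',(610,187),85,(90,91)),('nose',(565,220),90,(86.5,87.3))):
    r=least_squares(lambda X:f(q,[X[0],y,X[1]]),[88,75]);print(n,r.x.round(1))
    for x in xs:
        r=least_squares(lambda X:f(q,[x,X[0],X[1]]),[y,75]);print('  x',x,r.x.round(1),r.fun.round(2))
print(arm.get_state()['time'])
E
```

```text
ptr [90.  76.6]
  x 90 [85.  76.6] [0. 0.]
  x 91 [83.2 81. ] [-0.  0.]
nose [86.6 75.4]
  x 86.5 [90.2 75. ] [0. 0.]
  x 87.3 [88.8 78.2] [0. 0.]
7.15
```

The two heights agree to about 1 mm with the pointer slightly high. One more mm, then hold.

>>> step_arm(
  series=[
    [0, 0, 1, 0],
    [0, 0, 0, 0],
    [0, 0, 0, 0],
    [0, 0, 0, 0],
    [0, 0, 0, 0],
    [0, 0, 0, 0],
    [0, 0, 0, 0],
    [0, 0, 0, 0],
    [0, 0, 0, 0],
    [0, 0, 0, 0],
    [0, 0, 0, 0],
    [0, 0, 0, 0],
    [0, 0, 0, 0],
  ],
)

```text
time: 8.45
tcp_pos: [506.3, 193.8, 87.7]
tool_rot: [-0.0, 0.998, 0.064, 0.0]
force: [0.1, -0.4, 6.2]
gripper_width: -0.1
```

>>> step_arm(
  series=[
    [0, 0, -1, 0],
    [0, 0, -2, 0],
    [0, 0, -2, 0],
    [0, 0, -2, 0],
    [0, 0, -2, 0],
    [0, 0, -2, 0],
    [0, 0, -2, 0],
    [0, 0, -3, 0],
    [0, 0, -5, 0],
    [0, 0, -10, 0],
    [0, 0, -20, 0],
    [0, 0, -30, 0],
    [0, 0, -40, 0],
    [0, 0, -20, 0],
    [0, 0, 0, 0],
    [0, 0, 0, 0],
    [0, 0, 0, 0],
  ],
)

```text
time: 10.15
tcp_pos: [505.5, 193.7, 227.2]
tool_rot: [0.0, 0.998, 0.064, -0.001]
force: [1.0, 0.4, -0.4]
gripper_width: -0.1
```

```bash
python3 - <<'E'
from stand import *
b=snap('scene','s6');print(arm.get_state()['tcp_pos'],arm.get_state()['force'])
a=cv2.imread('pics/scene0.png');d=cv2.absdiff(a,b['frame'][:,:,::-1]).max(2)
for n,(x0,y0,x1,y1) in dict(index=(360,175,400,215),hammer=(200,260,345,345),spare=(295,228,320,268),fork=(378,150,415,190)).items(): print(n,np.percentile(d[y0:y1,x0:x1],[50,95,100]))
cv2.imwrite('pics/m6.png',np.hstack([cv2.resize(x[130:270,280:420],(400,400),interpolation=cv2.INTER_CUBIC) for x in(a,b['frame'][:,:,::-1])]))
E
```

```text
[505.55705358 193.70600835 227.17825784] [ 0.0250964  -0.8125862   0.20054857]
index [ 4. 10. 15.]
hammer [ 4.  9. 18.]
spare [ 4. 10. 15.]
fork [ 5. 10. 17.]
```

View pics/m6.png

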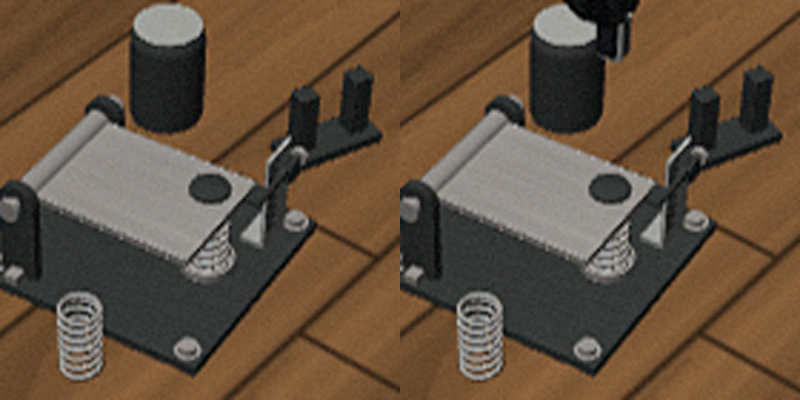

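Before and after look identical: the plate is level and everything is in place. I'm handing it in.

```bash
python3 -c "
from rig import workorder
print(workorder.finish_job())"
```

```text
the job is handed in; nothing more can be done
None
```

I pressed the pad with shut fingers, held the pointer at the index, then let the plate back up and rose clear. The job was handed in at about 10 s of the 40 s allowed, and `finish_job()` gave no verdict.

- **Index height:** Two wrist-camera views put the set index about 16 mm below the pointer's rest height.
- **Hold:** Before the last 1 mm of pressing, a wrist picture put the pointer tip at about 76.6 mm and the index at about 75.4 mm. I then held 1.2 s at TCP height 87.7 mm with about 6 N. I took no picture during that hold. Single-view heights shift about 4 mm for each mm assumed in x, so I relied on the lever geometry and the force, which agreed to about 1–2 mm.
- **After release:** The scene picture matches the first one to within image noise at the index, spare spring, fork and hammer. The plate looks level, the tin looks unmoved by eye, and the contact force is about zero. The fingers were at about 227 mm, clear of everything.
- **Disagreement:** The clip measured about 17 mm tall against the stated 20 mm. I did not resolve this, and the index height did not rely on it.

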